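# Clamp a specimen holder in the cam fixture

## Robot

A 6-joint arm with a two-finger parallel gripper is mounted at the origin on the work surface. World frame = base frame: x ahead of the robot, y to its left, z up, the work surface at z = 0. Lengths are in mm, angles in rad, forces in N, time in s.
With the tool pointing down it reaches from about 400 to 925 mm from the base axis. Payload 12.5 kg.
Tool frame: the origin (TCP) lies at the very end of the fingers, on their centre line; the grasp point (between the pads) lies 19 mm behind it; z points along the fingers, x is the direction in which the jaws open and shut, and the axes are right-handed (so a half turn about z gives the same grasp; the last joint's range is limited). The gripper opens to 95 mm and grips with 3 to 60 N. Pads are 20 mm wide; open, the fingers measure 119 mm over their backs; the gripper's body (75 mm by 180 mm) begins 59 mm behind the grasp point.
Start: joints at [-1.405, 0.491, 1.559, -0, 1.092, -0.106], TCP at [167.814, -602.068, 214.661] pointing down, gripper open.
Joint ranges: [-3.1, 3.1], [-0.84, 2.19], [0.05, 2.79], [-1.13, 4.28], [0.06, 2.93], [-2.69, 2.69]. Speed limits (rad/s): [2.22, 2.22, 2.79, 3.14, 3.14, 3.14].

## Interface

Orientations are given as [roll, pitch, yaw] about the fixed x, y, z axes, in that order (R = Rz(yaw) Ry(pitch) Rx(roll)).
In Python, from cell import env gives the robot as it stands.
- The arm moves only by the tool arm_command, never from a script. Its argument "motion" is one flat list of numbers, 7 for each row, row after row: the opening, from -1 (shut) to 1 (fully open), then the shift along the tool's x, y, z in mm, then the turn, a rotation vector about the tool's x, y, z in degrees. In form: [fingers, dx, dy, dz, rx, ry, rz, fingers, dx, dy, dz, rx, ry, rz, ...]. A call has 1 to 20 rows; each row is the pose to reach, as a shift and turn from the pose commanded when the call began, along the tool's axes at that moment; what a row does not reach only later rows make up. A row lasts 1/10 s, in which the tool goes at most 50 mm and 8.59 degrees, less where a joint would pass 70% of its speed; a pose out of reach is approached as far as the arm can. A call with a gripper value outside its range is refused whole. The fingers move at their own pace and stop on an object; the grip force is fixed at half the most. Time passes only in rows, so rows that repeat a pose let the fingers close. It gives the time, the measured TCP pose, the force and the opening at its end, in the units of the state.
- env.state(): the state, without advancing time (a new reading comes with each control period).
- env.read_camera(name): name is "scene" or "top" or "wrist"; returns (picture, depth): 480x640x3 uint8, red, green, blue; 480x640 float32, mm along the optical axis (not along the pixel's ray), 0 where there is no reading.
- env.calibration(name): a dict with "fx", "fy", "cx", "cy" (pixels), "distortion" ([k1, k2, p1, p2, k3] as OpenCV has them; the pictures are not rectified), "cam_to_world" (4x4, takes a point from camera to world coordinates). Camera axes: x right, y down, z forward; pixel columns grow to the right and rows downward; lengths in mm; the calibration is good to about 2 mm. A picture is of the moment at which its call begins: read the wrist's pose just before it. calibration takes no time and is no camera call; for the wrist camera it gives the pose at the moment of the call.
- env.job_done(): hands the job in, once; it reports no verdict.
Trained networks look in the newest picture that a camera, given by its name, has taken for a name from the list of things; names that differ only in an ending like _2 or _b are one class to them, and where a whole thing is asked for, a point or a joint stands for the part that bears it (a point fixed in the world has none). Each returns a list of dicts, best first, with "confidence" (0 to 1); they miss things now and then, are a little off and sometimes report something else, mostly with a low value. They report only what shows in the picture. A call takes as long as a camera call. They do not tell look-alikes from the thing itself.
- env.recognise(camera, label): "location" ([column, row] in pixels, amid what is visible of it).
- env.silhouettes(camera, label): "region" (480x640 bool, what is visible of it) and "location" ([column, row] in pixels, amid what is visible of it).
- env.spot_point(camera, label): "location" ([column, row] in pixels: a listed point, or the origin of a listed thing).
The state is a dict: "t": time; "joints": joint angles; "qvel": joint speeds; "tau": joint torques, N m; "eef_pos": TCP position; "tcp_rot": TCP orientation; "ft_force": force on the tool from outside, world axes, zero at the start; "moment": the same for the moment, N m; "opening": opening from 0.0 (shut) to 1.0 (fully open).
Only numpy, scipy, OpenCV 4.12 (cv2) and the standard library are available. Lean on these libraries where they do the work, as an engineer would, in place of code of your own. Each camera call takes 0.05 s, during which the arm holds its last target.

## Task

Stand the loose specimen holder in the nest of the cam clamp and let go of it. Then turn the crank anticlockwise, seen from above, up the cam's rise until you feel the load fall away and the follower rests in the cam's flat dwell, so that the holder stays clamped when you let go of the crank. Do not force the crank hard against its end stop, and leave the jar, the eyepiece and the dish alone.

Things in the scene. Friction and masses are not known exactly. Their poses are not given: they have to be found in the camera images.
- holder_mid (a point): Centre of the loose specimen holder: a plain upright aluminium block, 36 (x) by 30 (y) by 52 mm tall, 100 to 200 g, a dark round sample set in its top. The point is half-way up, 26 mm above its underside; axes are the block's. It starts upright on the bench. Grip it across the 36 mm width (fingers on its x faces), at this point or up to 12 mm above.
- nest (a point): Centre of the nest floor, 10 mm above the bench; axes as the fixture's. In x the holder's 36 mm goes between two low rails 41 mm apart (4 mm high, 6 thick, 30 long). In y its 30 mm goes into a 36 mm gap between the anvil (+y; 44 wide, 36 mm high) and the drawn-back jaw (-y). The holder stands on this floor, its axes parallel to the nest's (either way round).
- fixture: Cam clamp, screwed down: aluminium plate 160 (x) by 245 (y) by 10 mm, from 80 mm on the -y to 165 mm on the +y side of its origin, which is at bench level on the camshaft's upright axis. +y runs to the nest, 118 mm away, and the fixed anvil behind it. It carries a flat steel cam, a brass roller follower with push rod at +y, jaw, stop post and crank.
- pivot (a point): Point on the camshaft's axis, 80 mm above the bench; the grip circles it at 75 mm. How the crank feels: idle first, under 1 N at the grip; then, after 0.4 to 2.3 rad, the cam's rise: for about 0.7 rad the push grows to 8 to 15 N, and the springs drive the crank back if let go; then the flat dwell, about 0.5 rad long at under 2 N, where it stays by itself; then the end stop.
- handle (a point): Centre of the crank's upright black grip: a cylinder 20 mm in diameter, 48 mm tall (56 to 104 mm above the bench, this point at 80 mm), 75 mm from the camshaft axis. It spins freely on its pin, so a gripper may keep its own heading while cranking. The crank arm's top below it is 53 mm above the bench. Grip it from above.
- crank: The crank; origin at bench level on the camshaft axis, x axis along the crank arm to the grip, z up. It turns anticlockwise seen from above (positive about z) to clamp. It starts pointing away from the nest, on the idle round part of the cam. How the cam sits on the shaft differs each time, so the right crank angle is not known from the start poses: feel for it.
- jaw: Steel jaw, 34 wide, 8 thick, 14 to 42 mm above the bench. Its face towards the nest is 100 mm along +y from its origin, which is the fixture's origin when drawn back and moves up to 12 mm along +y. The follower pushes it through a spring, so it stops at the holder while the cam still rises; in the dwell it presses with about 15 N.
- stop_post: Fixed steel post, 12 mm in diameter, top 32 mm above the bench, origin at its foot on the plate, 52 mm from the camshaft axis. A lug under the cam comes up against it at the end of the dwell. It must not be loaded by more than 30 N (about 20 N at the grip).
- holder: The same specimen holder; origin at the centre of its underside.
- jar: Bystander: amber glass jar with a white cap, 56 mm wide, 75 mm tall; origin at its underside.
- eyepiece: Bystander: black microscope eyepiece standing upright, 44 mm wide, 68 mm tall; origin at its underside.
- dish: Bystander: white ceramic dish, 84 mm wide, 30 mm tall; origin at its underside.
Mind the look-alikes: they are no part of the job. Leave any purple or red look-alike of the holder alone.

How it is judged (in metres and radians):
On the way, in this order (a step that is already met when the one before it is completed fails the run):
1. the holder stands upright in the nest, let go (x of holder in the frame of nest between -0.005 and 0.005 m and y of holder in the frame of nest between -0.006 and 0.006 m and z of holder in the frame of nest below 0.002 m and angle between holder's own z axis and vertical below 0.06 rad and contact force between each of the arm, the fingers and holder below 0.1 N), for 0.2 s.
2. the jaw presses the holder with the full dwell load (over 11 N) (contact force between jaw and holder above 11 N), for 0.2 s.
At the end, for the whole second after the job is handed in: Crank let go and still, follower in the dwell: the jaw keeps pressing the holder with over 11 N; the holder is upright (0.06 rad) on the nest floor (2 mm), within 5 mm of the nest's centre across the rails and against the anvil (-1 to +6 mm along +y) (contact force between jaw and holder above 11 N and angle between holder's own z axis and vertical below 0.06 rad and x of holder in the frame of nest between -0.005 and 0.005 m and y of holder in the frame of nest between -0.001 and 0.006 m and z of holder in the frame of nest below 0.002 m and linear speed of holder below 0.01 m/s and angular speed of crank below 0.05 rad/s); the robot touches nothing.
It fails at once if the crank was forced against its end stop with more than 30 N at the stop post (contact force between crank and stop_post above 30 N).
It fails at once if the jar was disturbed (moved over 20 mm or tipped) (distance of jar from where it was at the start of the episode above 0.02 m or angle between jar's own z axis and vertical above 0.3 rad).
It fails at once if the eyepiece was disturbed (moved over 20 mm or tipped) (distance of eyepiece from where it was at the start of the episode above 0.02 m or angle between eyepiece's own z axis and vertical above 0.3 rad).
It fails at once if the dish was disturbed (moved over 20 mm or tipped) (distance of dish from where it was at the start of the episode above 0.02 m or angle between dish's own z axis and vertical above 0.3 rad).
It also fails if it takes over 67 s, if anything falls off the work surface, if the arm or the gripper's body presses on something with over 40 N, if the wrist force passes 120 N, or if a joint passes its speed limit or range.

## Working session

There is one attempt and no reset: what is moved stays moved. The work goes in short steps, Python scripts to look and compute and a tool call to move; the robot and the scene stay as the last step left them, time stands still between calls to the robot, and variables do not carry over. Pictures are saved under pics/ and viewed, and the job is handed in when it is done.

Besides the shell and the picture viewer there is one more tool, called after ">>>" as name(argument=value, ...) on one line, values as JSON. arm_command: Moves the arm, as the interface text tells. Its arguments: {"type":"object","properties":{"motion":{"type":"array","items":{"type":"number"}}},"required":["motion"]}

```bash
ls; mkdir -p pics
cat > h.py <<'E'
import numpy as np, cv2
from cell import env
def px2ray(cam,uv,cal=None):
    c=cal or env.calibration(cam)
    K=np.array([[c['fx'],0,c['cx']],[0,c['fy'],c['cy']],[0,0,1.]])
    p=cv2.undistortPoints(np.array(uv,float).reshape(-1,1,2),K,np.array(c['distortion'],float)).reshape(-1,2)
    T=np.array(c['cam_to_world'],float)
    d=np.c_[p,np.ones(len(p))]@T[:3,:3].T
    return T[:3,3],d
def atz(cam,uv,z,cal=None):
    o,d=px2ray(cam,uv,cal); s=(z-o[2])/d[:,2]; return o+d*s[:,None]
def save(n,img): cv2.imwrite('pics/'+n,cv2.cvtColor(img,cv2.COLOR_RGB2BGR))
def cloud(cam,depth,cal=None):
    c=cal or env.calibration(cam)
    v,u=np.mgrid[0:480,0:640]
    uv=np.c_[u.ravel(),v.ravel()]
    o,d=px2ray(cam,uv,c)
    return (o+d*depth.reshape(-1,1)).reshape(480,640,3)
E
python3 - <<'E'
from h import *
for c in ['top','scene']:
    im,d=env.read_camera(c); save(c+'0.png',im); np.save(c+'0.npy',d); np.save(c+'0im.npy',im)
    print(c, np.array(env.calibration(c)['cam_to_world']).round(2).tolist())
    for l in ['holder','holder_mid','nest','pivot','handle','fixture','stop_post','jar','eyepiece','dish','jaw']:
        print(l,[(np.round(r['location'],1).tolist(),round(r['confidence'],2)) for r in env.spot_point(c,l)])
print(env.state())
E
```

```text
pics
top [[0.01, -0.99, 0.16, 446.03], [-1.0, -0.01, 0.0, -9.98], [-0.0, -0.16, -0.99, 961.02], [0.0, 0.0, 0.0, 1.0]]
holder [([411.7, 308.6], 0.86), ([504.8, 308.7], 0.82), ([300.8, 279.4], 0.75), ([457.1, 302.0], 0.63)]
holder_mid [([460.1, 299.8], 0.98), ([510.9, 303.9], 0.96), ([420.6, 305.0], 0.58)]
nest [([241.3, 265.3], 0.67)]
pivot [([303.5, 274.3], 0.86)]
handle [([317.5, 317.7], 0.57)]
fixture []
stop_post [([322.1, 298.3], 0.61)]
jar [([159.2, 198.5], 0.82)]
eyepiece []
dish [([120.6, 300.5], 0.61)]
jaw []
scene [[-0.76, 0.38, -0.53, 1245.26], [0.66, 0.44, -0.61, 779.01], [-0.0, -0.81, -0.58, 795.24], [0.0, 0.0, 0.0, 1.0]]
holder [([309.6, 213.7], 0.81), ([287.4, 200.7], 0.8), ([275.4, 188.8], 0.56)]
holder_mid [([308.3, 206.5], 0.78), ([288.2, 192.6], 0.74), ([271.5, 177.8], 0.69)]
nest [([373.8, 284.2], 0.96)]
pivot [([353.1, 226.8], 0.58)]
handle [([367.1, 209.9], 0.57)]
fixture [([351.9, 255.3], 0.75)]
stop_post []
jar []
eyepiece [([219.3, 230.9], 0.89)]
dish [([388.9, 358.2], 0.57), ([480.7, 325.1], 0.56)]
jaw [([352.3, 255.6], 0.49)]
{'t': 1.2, 'joints': array([-1.40456422e+00,  4.90914155e-01,  1.55890013e+00, -1.92454204e-05,
        1.09172249e+00, -1.05621630e-01]), 'qvel': array([-0.00251334, -0.00057412, -0.00117517, -0.00033183,  0.00021809,
        0.00012498]), 'tau': array([-3.58676763e-03, -6.12478209e+01, -2.58432895e+01,  6.92541478e-02,
        4.45928983e-02,  1.79409017e-05]), 'eef_pos': array([ 167.82968068, -602.05648512,  214.65210124]), 'tcp_rot': array([ 3.14156978e+00, -5.37700908e-05, -1.29893372e+00]), 'ft_force': array([-0.4684201 ,  0.04948634, -1.20940534]), 'moment': array([-0.00044299, -0.02178908,  0.00844489]), 'opening': 1.001368662391278}
```

View pics/top0.png

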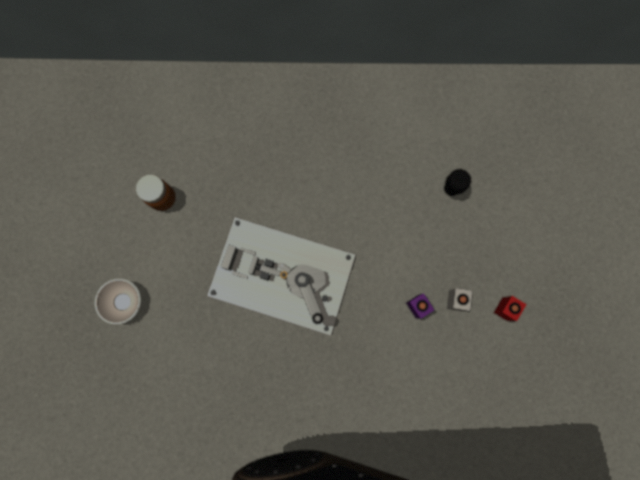

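View pics/scene0.png

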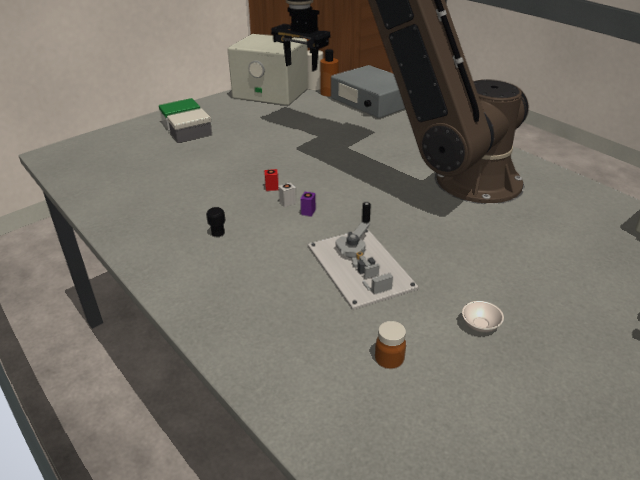

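Run:
```python
import numpy as np,cv2
im=np.load('top0im.npy')
c=im[180:350,130:540]; cv2.imwrite('pics/topc.png',cv2.cvtColor(cv2.resize(c,None,fx=1.95,fy=1.95*1.0,interpolation=cv2.INTER_CUBIC),cv2.COLOR_RGB2BGR))
c=im[220:340,210:350]; cv2.imwrite('pics/topc2.png',cv2.cvtColor(cv2.resize(c,None,fx=5,fy=5,interpolation=cv2.INTER_CUBIC),cv2.COLOR_RGB2BGR))
```

```text
(no output)
```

View pics/topc.png

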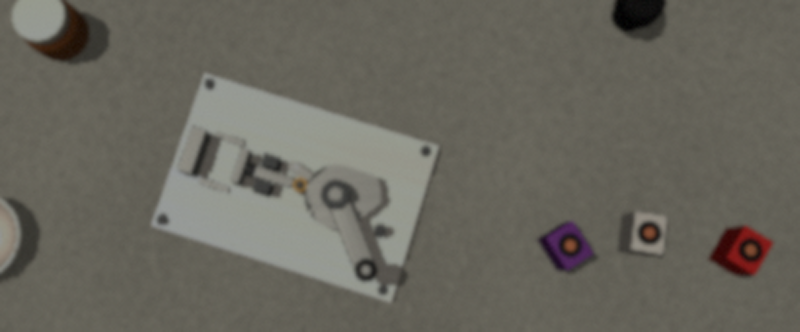

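View pics/topc2.png

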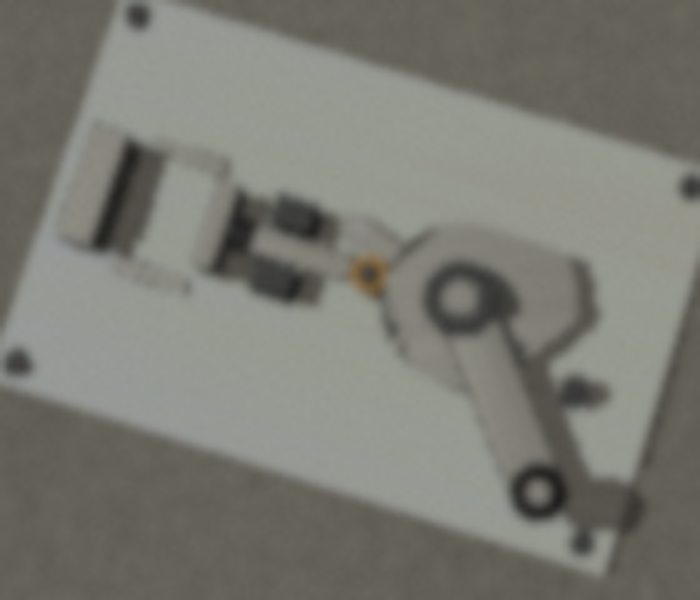

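Run:
```python
from h import *
c=env.calibration('top'); print(c['fx'],c['distortion'])
d=np.load('top0.npy'); P=cloud('top',d,c)
im=np.load('top0im.npy')
print('bench z',np.median(P[100:200,300:400,2]))
print('plate corners holes',atz('top',[[238,222],[348,257],[327,328],[213,293]],10).round(1))
print('handle',atz('top',[[318,318]],104).round(1),'pivot',atz('top',[[303.5,279.5]],60).round(1))
for n,(u,v) in dict(holder=(462,300),purple=(421,307),red=(512,308),jar=(150,188),eye=(458,180),dish=(118,301)).items():
    W=P[v-25:v+25,u-25:u+25].reshape(-1,3); m=W[:,2]>15; 
    print(n,W[m].mean(0).round(1),np.percentile(W[m],[2,98],axis=0).round(1).tolist())
for (u,v) in [(462,300)]:
  Z=P[v-20:v+20,u-20:u+20,2]; m=((Z>42)).astype(np.uint8); print(m.sum()); 
  ys,xs=np.nonzero(m); pts=P[v-20:v+20,u-20:u+20][ys,xs][:,:2].astype(np.float32); print(cv2.minAreaRect(pts), pts.mean(0))
# plate
Z=P[200:350,190:370]; m=abs(Z[...,2]-10)<5; m=m&(im[200:350,190:370].mean(-1)>130); pts=Z[m][:,:2].astype(np.float32); print(cv2.minAreaRect(pts),np.median(Z[m][:,2]))
```

```text
503.08954285879673 [0.02824417 0.         0.         0.         0.        ]
bench z -0.47989143501422404
plate corners holes [[636.3 151.7  10. ]
 [570.8 -60.4  10. ]
 [437.2 -21.6  10. ]
 [499.7 193.4  10. ]]
handle [[454.4  -5.2 104. ]] pivot [[522.7  21.9  60. ]]
holder [ 490.9 -255.9   61.8] [[471.5, -278.6, 18.0], [510.4, -244.9, 55.7]]
purple [ 478.8 -182.3   74. ] [[446.0, -206.7, 19.2], [499.9, -10.0, 961.0]]
red [ 475.7 -343.9   63.1] [[454.4, -370.4, 17.8], [496.8, -332.6, 55.9]]
jar [678.4 294.3  71.1] [[658.6, 276.1, 19.6], [707.0, 325.0, 78.0]]
eye [ 700.1 -252.5   85.1] [[446.0, -280.1, 37.8], [727.3, -10.0, 961.0]]
dish [482.2 367.3  32.7] [[444.3, 324.5, 15.3], [520.7, 402.2, 32.2]]
401
((480.3724365234375, -144.81480407714844), (41.610443115234375, 275.15582275390625), 5.691169261932373) [ 491.70892 -260.23468]
((536.0927124023438, 66.4507827758789), (242.3725128173828, 157.3794708251953), 73.2142105102539) 9.616100418374174
```

```bash
cat >> h.py <<'E'
def Rt(s=None):
    from scipy.spatial.transform import Rotation as R
    s=s or env.state(); return R.from_euler('xyz',s['tcp_rot']).as_matrix()
def shift(target,yaw=None):
    s=env.state(); R=Rt(s)
    d=R.T@(np.array(target)-s['eef_pos'])
    t=None
    if yaw is not None:
        cur=np.arctan2(R[1,0],R[0,0]); t=-np.degrees((yaw-cur+np.pi)%(2*np.pi)-np.pi)
    return d.round(1),t, s['t']
E
python3 - <<'E'
from h import *
c=env.calibration('wrist'); T=np.array(c['cam_to_world']); s=env.state(); R=Rt(s)
print(c['fx'],R.T@(T[:3,3]-s['eef_pos']),(R.T@T[:3,:3]).round(3))
print(shift([470,-260,260],0), shift([470,-260,260],-np.pi/2))
E
```

```text
353.42034300201067 [   0.75321138  -71.60869311 -170.41028615] [[ 1.    -0.002  0.001]
 [ 0.001  0.966  0.257]
 [-0.001 -0.257  0.966]]
(array([-248.4, -382.9,  -45.4]), np.float64(-74.42341980776955), 1.2) (array([-248.4, -382.9,  -45.4]), np.float64(15.576580192230447), 1.2)
```

>>> arm_command(motion=[1,-248,-383,15,0,0,-74,1,-248,-383,15,0,0,-74,1,-248,-383,15,0,0,-74,1,-248,-383,15,0,0,-74,1,-248,-383,15,0,0,-74,1,-248,-383,15,0,0,-74,1,-248,-383,15,0,0,-74,1,-248,-383,15,0,0,-74,1,-248,-383,15,0,0,-74,1,-248,-383,15,0,0,-74,1,-248,-383,15,0,0,-74,1,-248,-383,15,0,0,-74])

```text
t: 2.4
eef_pos: [469.7, -261.0, 199.6]
tcp_rot: [3.141, 0.0, -0.009]
ft_force: [-0.9, -0.6, 0.3]
opening: 0.997
```

```bash
cat > look.py <<'E'
from h import *
import sys
n=sys.argv[1]
c=env.calibration('wrist'); s=env.state(); im,d=env.read_camera('wrist')
np.savez('w_%s.npz'%n,im=im,d=d,T=np.array(c['cam_to_world']),pos=s['eef_pos'],rot=s['tcp_rot'])
import pickle; pickle.dump(c,open('w_%s.pkl'%n,'wb'))
save('w_%s.png'%n,im); print(s['t'],s['eef_pos'].round(1),s['tcp_rot'].round(4),s['ft_force'].round(2),s['qvel'].round(3))
for l in sys.argv[2:]:
    print(l,[(np.round(r['location'],1).tolist(),round(r['confidence'],2)) for r in env.spot_point('wrist',l)])
E
python3 look.py a holder_mid
```

```text
2.4 [ 469.7 -261.   199.6] [ 3.1413e+00  2.0000e-04 -8.5000e-03] [-0.89 -0.58  0.29] [-0.022 -0.001  0.001  0.002 -0.001 -0.002]
holder_mid [([332.1, 146.9], 0.84), ([345.4, 223.0], 0.82), ([325.7, 306.0], 0.6)]
```

View pics/w_a.png

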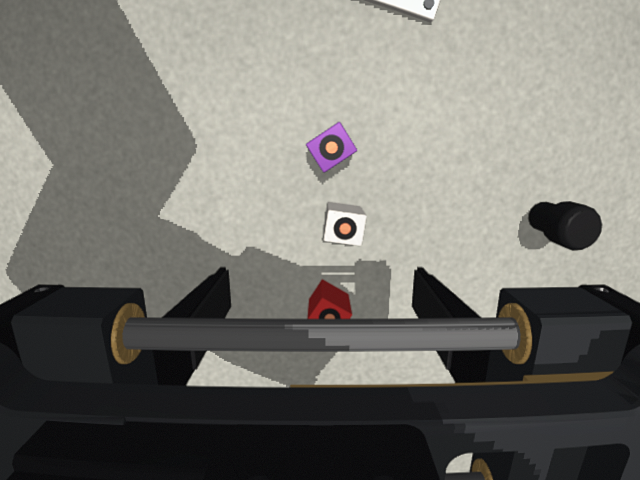

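Run:
```python
from h import *
import pickle
w=np.load('w_a.npz'); c=pickle.load(open('w_a.pkl','rb')); im=w['im']
P=cloud('wrist',w['d'],c)
sub=(slice(190,260),slice(310,380))
print('bench',np.median(P[100:130,250:290,2]))
m=(im[sub].min(-1)>185)&(abs(P[sub][...,2]-52)<6)
m=cv2.morphologyEx(m.astype(np.uint8),cv2.MORPH_CLOSE,np.ones((15,15)))
print(m.sum()); ys,xs=np.nonzero(m)
cn,_=cv2.findContours(m,cv2.RETR_EXTERNAL,cv2.CHAIN_APPROX_NONE); cc=max(cn,key=cv2.contourArea).reshape(-1,2)+[310,190]
W=atz('wrist',cc,52,c)[:,:2].astype(np.float32); print(cv2.minAreaRect(W))
uv=np.c_[xs+310,ys+190]; W=atz('wrist',uv,52,c); print(W.mean(0), np.linalg.eigh(np.cov(W[:,:2].T)), 'dims',np.sqrt(12*np.linalg.eigvalsh(np.cov(W[:,:2].T))))
big=cv2.resize(im[190:265,300:390],None,fx=8,fy=8,interpolation=cv2.INTER_CUBIC); save('wa_crop.png',big)
print(atz('wrist',[[345,228.5]],52,c), np.median(P[225:232,343:347,2]))
```

```text
bench 0.33913902647242367
838
((491.0404357910156, -264.90069580078125), (29.77387046813965, 35.20296096801758), 81.25756072998047)
[ 490.91797627 -264.40979357   52.        ] EighResult(eigenvalues=array([ 93.15926734, 135.79948311]), eigenvectors=array([[-0.16723164, -0.98591763],
       [-0.98591763,  0.16723164]])) dims [33.4351792  40.36822757]
[[ 491.48264789 -265.6553753    52.        ]] 53.44453100464207
```

View pics/wa_crop.png

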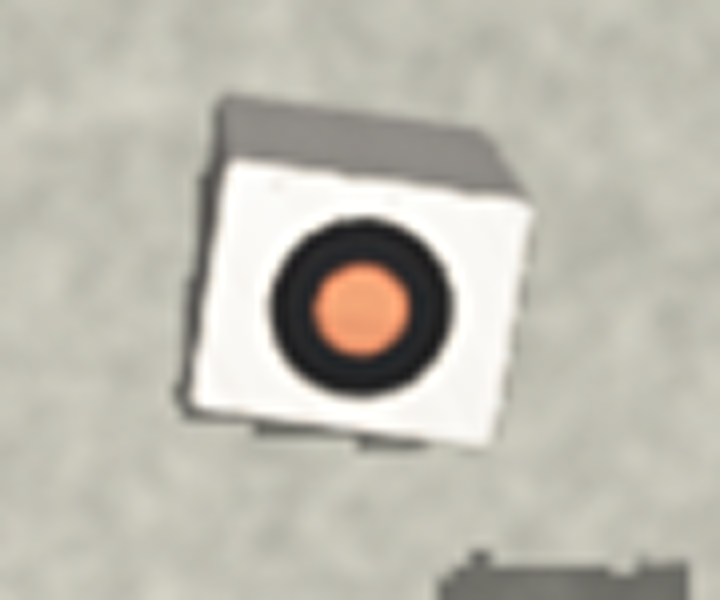

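Run:
```python
from h import *
print(shift([491,-265,17],-0.152))
```

```text
(array([ 21.7,   3.2, 182.7]), np.float64(8.148583192854838), 2.5)
```

>>> arm_command(motion=[1,21.7,3.2,50,0,0,8.1,1,21.7,3.2,95,0,0,8.1,1,21.7,3.2,130,0,0,8.1,1,21.7,3.2,160,0,0,8.1,1,21.7,3.2,182,0,0,8.1,1,21.7,3.2,182,0,0,8.1,1,21.7,3.2,182,0,0,8.1,-1,21.7,3.2,182,0,0,8.1,-1,21.7,3.2,182,0,0,8.1,-1,21.7,3.2,182,0,0,8.1,-1,21.7,3.2,182,0,0,8.1,-1,21.7,3.2,182,0,0,8.1,-1,21.7,3.2,182,0,0,8.1,-1,21.7,3.2,182,0,0,8.1])

```text
t: 3.9
eef_pos: [491.9, -263.7, 17.6]
tcp_rot: [3.142, -0.0, -0.149]
ft_force: [-0.1, 0.2, 0.3]
opening: 0.471
```

>>> arm_command(motion=[-1,0,0,0,0,0,0,-1,0,0,0,0,0,0,-1,0,0,0,0,0,0,-1,0,0,0,0,0,0,-1,0,0,0,0,0,0])

```text
t: 4.4
eef_pos: [491.8, -263.7, 17.6]
tcp_rot: [3.142, 0.0, -0.149]
ft_force: [0.3, 0.2, -1.0]
opening: 0.377
```

Run:
```python
from h import *
print(shift([535,62,200],-0.293))
```

```text
(array([  -5.6, -328.5, -182.4]), np.float64(8.261266817909165), 4.4)
```

>>> arm_command(motion=[-1,0,0,-20,0,0,0,-1,0,0,-60,0,0,0,-1,-1,-20,-105,0,0,1,-1,-2,-60,-145,0,0,3,-1,-3,-105,-170,0,0,5,-1,-4,-150,-182,0,0,6,-1,-4,-195,-182,0,0,7,-1,-5,-240,-182,0,0,8.3,-1,-5.6,-275,-182,0,0,8.3,-1,-5.6,-305,-182,0,0,8.3,-1,-5.6,-322,-182,0,0,8.3,-1,-5.6,-328,-182,0,0,8.3,-1,-5.6,-328,-182,0,0,8.3,-1,-5.6,-328,-182,0,0,8.3])

```text
t: 5.8
eef_pos: [534.8, 60.8, 199.5]
tcp_rot: [3.141, 0.0, -0.294]
ft_force: [-0.3, -0.6, -1.8]
opening: 0.379
```

```bash
python3 look.py b nest pivot handle
```

```text
5.8 [534.8  60.8 199.5] [ 3.1412e+00  2.0000e-04 -2.9410e-01] [-0.29 -0.6  -1.84] [-0.01  -0.001  0.     0.     0.001  0.002]
nest [([318.0, 139.5], 0.88)]
pivot []
handle []
```

View pics/w_b.png

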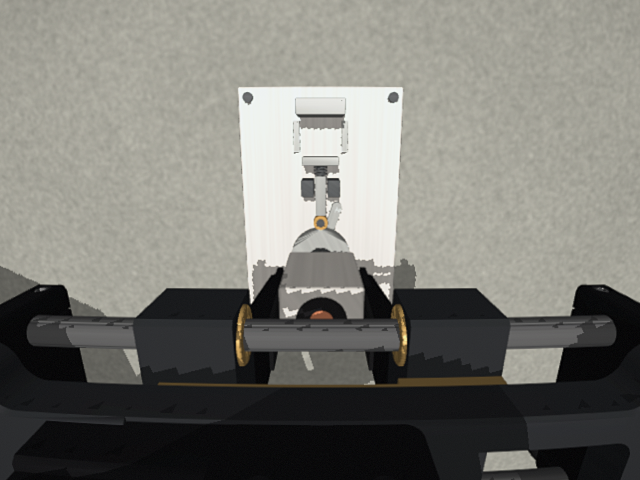

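Run:
```python
from h import *
import pickle
w=np.load('w_b.npz'); im=w['im']
save('wb_c1.png',cv2.resize(im[75:175,265:375],None,fx=6,fy=6,interpolation=cv2.INTER_CUBIC))
save('wb_c2.png',cv2.resize(im[230:330,265:375],None,fx=6,fy=6,interpolation=cv2.INTER_CUBIC))
```

```text
(no output)
```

View pics/wb_c1.png

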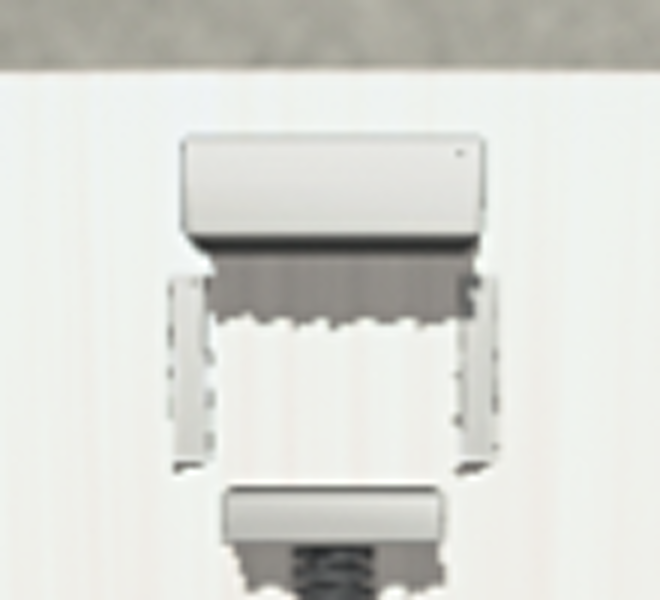

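View pics/wb_c2.png

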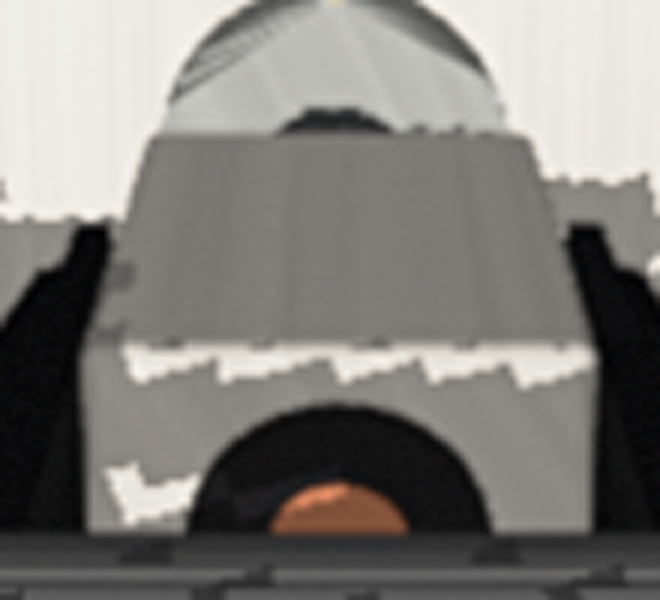

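Run:
```python
from h import *
import pickle
w=np.load('w_b.npz'); c=pickle.load(open('w_b.pkl','rb'))
from scipy.spatial.transform import Rotation as Ro
R=Ro.from_euler('xyz',w['rot']).as_matrix()
def tool(lst,z,off):
    uv=np.array(lst)/6.+np.array(off)-0.4
    return ((atz('wrist',uv,z,c)-w['pos'])@R).round(1)[:,:2].tolist()
o1=(265,75);o2=(265,230)
print('anvil',tool([(184,136),(484,136),(476,238),(190,238)],36,o1))
print('rails in/out L, R',tool([(209,370),(172,370),(462,370),(496,370),(190,278),(190,462)],14,o1))
print('jaw',tool([(225,488),(444,488)],42,o1))
print('holder top front',tool([(82,345),(598,345)],w['pos'][2]-17.6+52,o2))
print('holder bot front',tool([(155,135),(522,135)],w['pos'][2]-17.6,o2))
P=cloud('wrist',w['d'],c)
def med(u,v):
    return np.median(P[v-2:v+3,u-2:u+3,2])
print('plate z',med(280,160),'anvil z',med(320,107),'jaw',med(320,160))
```

```text
anvil [[-22.8, -112.4], [21.8, -112.3], [20.8, -97.7], [-22.2, -97.7]]
rails in/out L, R [[-20.9, -78.9], [-26.9, -78.9], [20.1, -78.8], [25.6, -78.9], [-23.8, -93.3], [-24.2, -64.3]]
jaw [[-17.1, -61.0], [16.0, -60.9]]
holder top front [[-17.7, -13.9], [18.0, -13.9]]
holder bot front [[-17.0, -13.0], [17.1, -13.0]]
plate z 10.452293362882187 anvil z 46.144972455150366 jaw 42.27096507486215
```

Run:
```python
from h import *
from scipy.spatial.transform import Rotation as Ro
w=np.load('w_b.npz');R=Ro.from_euler('xyz',w['rot']).as_matrix()
t=w['pos']+R@np.array([-.65,-80.4,0]); t[2]=80; print(t, env.state()['eef_pos']); print(shift(t,-0.294))
```

```text
[557.49376364 137.90613592  80.        ] [534.93886711  60.67292451 199.63206752]
(array([ -0.9, -80.5, 119.6]), np.float64(-0.046810759981688085), 6.0)
```

>>> arm_command(motion=[-1,-0.9,-30,5,0,0,0,-1,-0.9,-60,30,0,0,0,-1,-0.9,-75,60,0,0,0,-1,-0.9,-80.5,90,0,0,0,-1,-0.9,-80.5,112,0,0,0,-1,-0.9,-80.5,119.6,0,0,0,-1,-0.9,-80.5,119.6,0,0,0,-1,-0.9,-80.5,119.6,0,0,0,-1,-0.9,-80.5,119.6,0,0,0])

```text
t: 6.9
eef_pos: [558.0, 138.6, 81.3]
tcp_rot: [-3.141, -0.002, -0.294]
ft_force: [0.3, 0.0, -2.4]
opening: 0.376
```

```bash
python3 look.py c
python3 - <<'E'
from h import *
print(shift([557.5,137.9,28],-0.294), env.state()['eef_pos'])
E
```

```text
6.9 [558.  138.6  81.3] [-3.1408e+00 -1.9000e-03 -2.9400e-01] [ 0.27  0.   -2.42] [ 0.003  0.001  0.005  0.001 -0.004 -0.   ]
(array([-0.3,  0.9, 53.2]), np.float64(-0.0011080256167263303), 6.95) [557.9637544  138.66302417  81.21402675]
```

View pics/w_c.png

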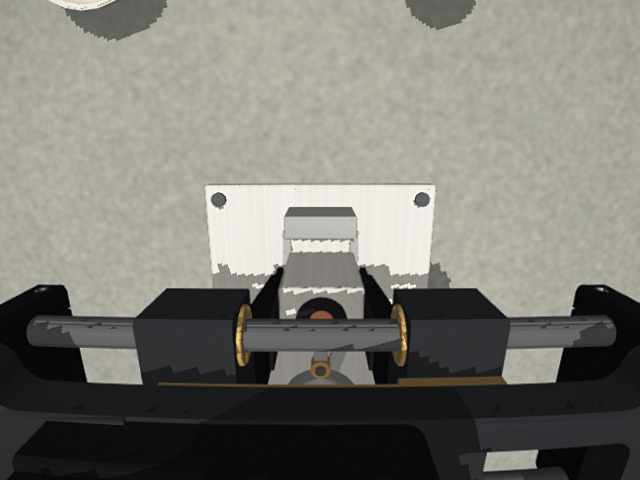

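>>> arm_command(motion=[-1,-0.4,0.9,15,0,0,0,-1,-0.4,0.9,28,0,0,0,-1,-0.4,0.9,38,0,0,0,-1,-0.4,0.9,46,0,0,0,-1,-0.4,0.9,51,0,0,0,-1,-0.4,0.9,53,0,0,0,-1,-0.4,0.9,53,0,0,0,-1,-0.4,0.9,53,0,0,0])

```text
t: 7.75
eef_pos: [556.6, 138.1, 27.6]
tcp_rot: [3.141, 0.0, -0.294]
ft_force: [-3.3, -0.2, 5.3]
opening: 0.374
```

>>> arm_command(motion=[-0.1,0,0,0,0,0,0,0.0,0,0,0,0,0,0,0.2,0,0,0,0,0,0,0.4,0,0,0,0,0,0,0.4,0,0,0,0,0,0,0.4,0,0,0,0,0,0])

```text
t: 8.35
eef_pos: [556.8, 138.1, 27.0]
tcp_rot: [3.142, -0.0, -0.294]
ft_force: [0.4, 0.3, 0.6]
opening: 0.695
```

>>> arm_command(motion=[0.4,0,0,-20,0,0,0,0.4,0,0,-60,0,0,0,0.4,0,0,-105,0,0,0,0.4,0,30,-145,0,0,0,0.4,0,60,-170,0,0,0,0.4,0,77,-172,0,0,0,0.4,0,77,-172,0,0,0,0.4,0,77,-172,0,0,0])

```text
t: 9.15
eef_pos: [534.4, 64.4, 198.9]
tcp_rot: [-3.142, 0.0, -0.295]
ft_force: [0.3, 0.3, 0.0]
opening: 0.699
```

```bash
python3 look.py d pivot
python3 - <<'E'
from h import *
w=np.load('w_d.npz'); im=w['im']
save('wd_c1.png',cv2.resize(im[75:275,265:375],None,fx=5,fy=3,interpolation=cv2.INTER_CUBIC) if 0 else cv2.resize(im[75:175,265:375],None,fx=6,fy=6,interpolation=cv2.INTER_CUBIC))
E
```

```text
9.15 [534.4  64.4 198.9] [-3.1416e+00  1.0000e-04 -2.9460e-01] [0.34 0.28 0.02] [ 0.019  0.018 -0.005 -0.002 -0.002  0.001]
pivot [([321.0, 279.9], 0.78)]
```

View pics/w_d.png

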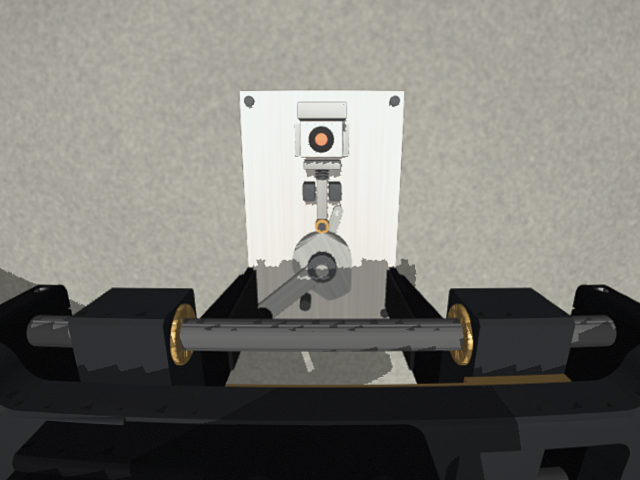

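View pics/wd_c1.png

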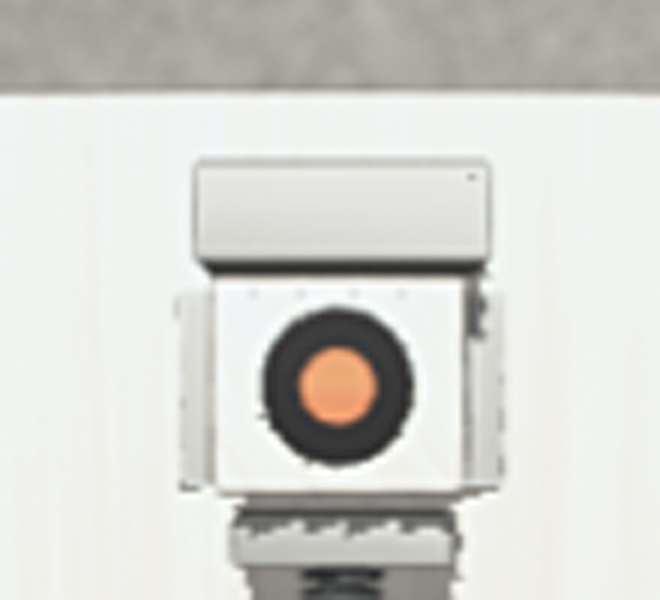

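Run:
```python
from h import *
from scipy.spatial.transform import Rotation as Ro
import pickle
w=np.load('w_b.npz');R=Ro.from_euler('xyz',w['rot']).as_matrix()
n=w['pos']+R@np.array([-.6,-78.9,0]); print('nest',n)
c=pickle.load(open('w_d.pkl','rb')); d=np.load('w_d.npz')
P=cloud('wrist',d['d'],c); print('hub z',np.median(P[262:270,317:325,2]),'grip?',P[310:316,262:268,2].round(0))
hub=atz('wrist',[[321,266.5]],np.median(P[262:270,317:325,2]),c)[0]; print('hub',hub)
for yf in (-.290,-.294,-.298):
  pv=n[:2]-118*np.array([-np.sin(yf),np.cos(yf)]); print(yf,pv)
v=n[:2]-hub[:2]; print('dist',np.hypot(*v),'yaw',np.arctan2(-v[0],v[1]))
print('plate left/right edges yaw')
a=atz('wrist',[[240.5,92],[404,92.5],[247,250],[397.5,250]],10,c)[:,:2]; print(a.round(1)); 
for p,q in ((0,2),(1,3)):
  e=a[p]-a[q]; print(np.arctan2(-e[0],e[1]))
print('handle top est',atz('top',[[317.6,318.2]],104))
# view target: TCP such that handle at tool y -60
print(shift([454-0.29*0+ -25,-75,220],-0.294))
```

```text
nest [557.10678452 136.45605078 199.47291812]
hub z 59.77343536810554 grip? [[ 65.  63.  66.  64.  64.  63.]
 [ 68.  67.  66.  66.  64.  64.]
 [ 69.  69.  67.  66.  67.  66.]
 [ 71.  70.  71.  68.  68. 369.]
 [ 73.  73.  72.  70.  69.  68.]
 [ 75.  74.  74.  72.  72.  71.]]
hub [523.19314328  27.5182488   59.77343537]
-0.29 [523.36442196  23.38327347]
-0.294 [522.912402    23.51914714]
-0.298 [522.46092914  23.6568278 ]
dist 114.0946088221215 yaw -0.3018021650035066
plate left/right edges yaw
[[495.6 202.4]
 [645.8 156.2]
 [448.   51.3]
 [601.4   4.6]]
-0.3048609287051815
-0.28527880199226197
handle top est [[454.09560807  -4.51740889 104.        ]]
(array([-60.5, 164.5, -21.5]), np.float64(0.043267984146022447), 9.25)
```

>>> arm_command(motion=[0.4,-20,40,-10,0,0,0,0.4,-40,85,-21,0,0,0,0.4,-50,125,-21,0,0,0,0.4,-60,155,-21,0,0,0,0.4,-60,165,-21,0,0,0,0.4,-60,165,-21,0,0,0,0.4,-60,165,-21,0,0,0,0.4,-60,165,-21,0,0,0,0.4,-60,165,-21,0,0,0])

```text
t: 10.15
eef_pos: [429.7, -75.4, 219.8]
tcp_rot: [-3.142, 0.0, -0.292]
ft_force: [0.5, -0.1, -0.6]
opening: 0.698
```

```bash
python3 look.py e handle pivot nest stop_post
python3 - <<'E'
from h import *
w=np.load('w_e.npz'); im=w['im']
save('we_c.png',cv2.resize(im[40:280,240:440],None,fx=2.5,fy=2.5,interpolation=cv2.INTER_CUBIC))
E
```

```text
10.15 [429.7 -75.4 219.8] [-3.1416e+00  4.0000e-04 -2.9230e-01] [ 0.51 -0.12 -0.62] [-0.006 -0.002  0.003  0.001  0.002 -0.002]
handle [([325.8, 140.6], 0.96)]
pivot [([393.5, 81.7], 0.91)]
nest []
stop_post [([360.6, 143.3], 0.48)]
```

View pics/w_e.png

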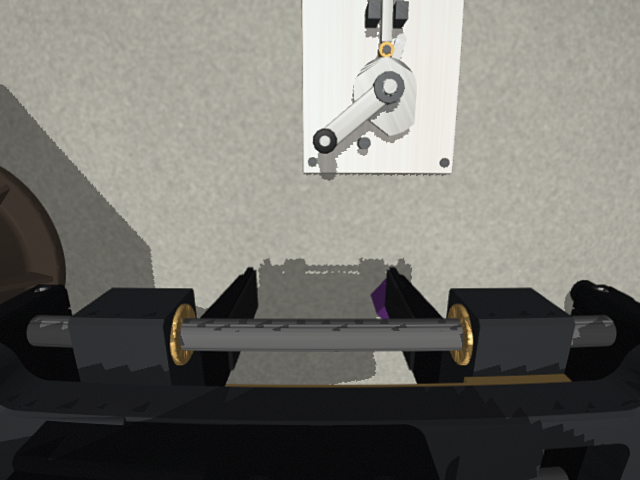

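View pics/we_c.png

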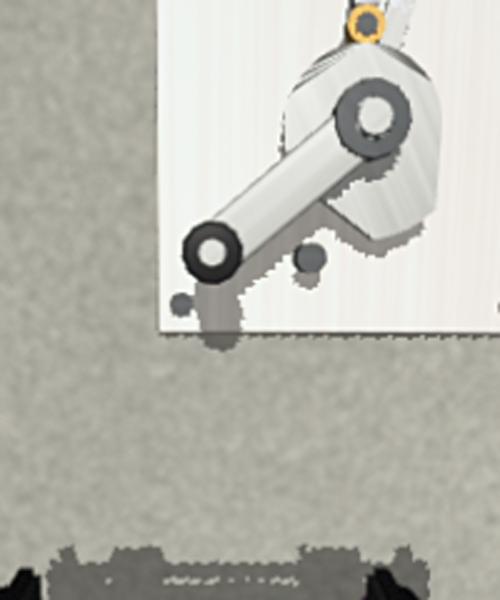

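Run:
```python
from h import *
import pickle
c=pickle.load(open('w_e.pkl','rb')); d=np.load('w_e.npz')
P=cloud('wrist',d['d'],c); print('hub z',np.median(P[84:90,387:393,2]),'grip z',np.median(P[138:143,322:327,2]))
H=atz('wrist',[[324.8,140.4]],104,c)[0]; B=atz('wrist',[[390,86.8]],60,c)[0]; print(H,B)
v=H-B; print(np.hypot(*v[:2]),np.degrees(np.arctan2(v[1],v[0])))
pv=np.array([522.9,23.5]);
for p in (pv,(pv+B[:2])/2):
  v=H[:2]-p; print(p,np.hypot(*v),np.degrees(np.arctan2(v[1],v[0])))
print(env.state()['eef_pos'])
```

```text
hub z 60.25630337801718 grip z 104.52343217540238
[453.97331689  -5.24304273 104.        ] [522.75208683  22.82398291  60.        ]
74.28510700193766 -157.8007644327055
[522.9  23.5] 74.67965016840164 -157.3634275072225
[522.82604341  23.16199146] 74.48183615104054 -157.58151680903887
[429.36097953 -75.97425018 219.97586214]
```

Run:
```python
from h import *
print(shift([453.7,-5.4,66],np.radians(-67.6)))
```

```text
(array([  2.9, -74.6, 154. ]), np.float64(50.80016938711661), 10.4)
```

>>> arm_command(motion=[0.4,1,-20,0,0,0,8.4,0.4,2,-45,0,0,0,16.8,0.4,2.9,-65,0,0,0,25.2,0.4,2.9,-74.6,15,0,0,33.6,0.4,2.9,-74.6,30,0,0,42,0.4,2.9,-74.6,45,0,0,50.8,0.4,2.9,-74.6,80,0,0,50.8,0.4,2.9,-74.6,110,0,0,50.8,0.4,2.9,-74.6,135,0,0,50.8,0.4,2.9,-74.6,150,0,0,50.8,0.4,2.9,-74.6,154,0,0,50.8,0.4,2.9,-74.6,154,0,0,50.8,0.4,2.9,-74.6,154,0,0,50.8])

```text
t: 11.7
eef_pos: [454.0, -5.7, 66.7]
tcp_rot: [-3.141, -0.001, -1.18]
ft_force: [-0.8, -0.0, 0.2]
opening: 0.702
```

Run:
```python
from h import *
s=env.state();print(s['eef_pos'],s['tcp_rot'],s['ft_force'],s['joints'])
print(shift([453.7,-5.4,66],np.radians(-67.6)))
```

```text
[454.03220371  -5.69809592  66.68346534] [-3.14073049e+00 -6.07737288e-04 -1.18034140e+00] [-0.78014714 -0.04436108  0.15788042] [-1.58154457e-01  4.91008072e-01  2.11605097e+00 -1.35555949e-04
  5.33481038e-01  1.02230336e+00]
(array([-0.4,  0.2,  0.7]), np.float64(-0.0285804943191436), 11.7)
```

Close on the grip.

>>> arm_command(motion=[-1,-0.4,0.2,0.7,0,0,0,-1,-0.4,0.2,0.7,0,0,0,-1,-0.4,0.2,0.7,0,0,0,-1,-0.4,0.2,0.7,0,0,0,-1,-0.4,0.2,0.7,0,0,0,-1,-0.4,0.2,0.7,0,0,0,-1,-0.4,0.2,0.7,0,0,0,-1,-0.4,0.2,0.7,0,0,0,-1,-0.4,0.2,0.7,0,0,0])

```text
t: 12.6
eef_pos: [453.3, -5.4, 65.3]
tcp_rot: [3.141, -0.0, -1.18]
ft_force: [-1.5, -0.2, 0.5]
opening: 0.203
```

```bash
cat > circ.py <<'E'
from h import *
import sys
# usage: circ.py step_deg n : rows in current tool frame, following circle, heading follows
B=np.array([522.9,23.2]); r=float(sys.argv[3]) if len(sys.argv)>3 else 75.
s=env.state(); R=Rt(s); p=s['eef_pos']; yaw=np.arctan2(R[1,0],R[0,0])
v=p[:2]-B; th=np.arctan2(v[1],v[0]); 
tang=np.array([-np.sin(th),np.cos(th)]); rad=v/np.hypot(*v); f=s['ft_force'][:2]
print('t',s['t'],'theta',np.degrees(th).round(2),'rad',np.hypot(*v).round(2),'yaw',np.degrees(yaw).round(1),'z',p[2].round(1),'ft tang %.2f rad %.2f'%(f@tang,f@rad),'open',s['opening'],'j6',s['joints'][5].round(2))
st=np.radians(float(sys.argv[1])); 
for k in range(1,int(sys.argv[2])+1):
    a=th+st*k; q=np.r_[B+r*np.array([np.cos(a),np.sin(a)]),66]
    d=R.T@(q-p); print([-1]+d.round(1).tolist()[:2]+[0,0,0,round(-np.degrees(st*k),1)])
E
python3 circ.py 4 10
```

```text
t 12.6 theta -157.69 rad 75.27 yaw -67.6 z 65.3 ft tang -0.39 rad 1.48 open 0.20290067272773457 j6 1.02
[-1, 5.2, -0.4, 0, 0, 0, np.float64(-4.0)]
[-1, 10.4, -1.0, 0, 0, 0, np.float64(-8.0)]
[-1, 15.6, -1.9, 0, 0, 0, np.float64(-12.0)]
[-1, 20.7, -3.1, 0, 0, 0, np.float64(-16.0)]
[-1, 25.7, -4.8, 0, 0, 0, np.float64(-20.0)]
[-1, 30.5, -6.7, 0, 0, 0, np.float64(-24.0)]
[-1, 35.2, -9.0, 0, 0, 0, np.float64(-28.0)]
[-1, 39.8, -11.6, 0, 0, 0, np.float64(-32.0)]
[-1, 44.1, -14.5, 0, 0, 0, np.float64(-36.0)]
[-1, 48.2, -17.8, 0, 0, 0, np.float64(-40.0)]
```

>>> arm_command(motion=[-1,5.2,-0.4,0,0,0,-4,-1,10.4,-1,0,0,0,-8,-1,15.6,-1.9,0,0,0,-12,-1,20.7,-3.1,0,0,0,-16,-1,25.7,-4.8,0,0,0,-20,-1,25.7,-4.8,0,0,0,-20,-1,25.7,-4.8,0,0,0,-20])

```text
t: 13.3
eef_pos: [467.6, -27.3, 65.3]
tcp_rot: [-3.141, -0.0, -0.834]
ft_force: [0.5, 0.1, 0.3]
opening: 0.209
```

```bash
python3 circ.py 4 6
```

```text
t 13.3 theta -137.6 rad 74.87 yaw -47.8 z 65.3 ft tang 0.29 rad -0.48 open 0.20879654116542615 j6 0.63
[-1, 5.2, -0.1, 0, 0, 0, np.float64(-4.0)]
[-1, 10.4, -0.6, 0, 0, 0, np.float64(-8.0)]
[-1, 15.6, -1.5, 0, 0, 0, np.float64(-12.0)]
[-1, 20.7, -2.8, 0, 0, 0, np.float64(-16.0)]
[-1, 25.6, -4.5, 0, 0, 0, np.float64(-20.0)]
[-1, 30.5, -6.4, 0, 0, 0, np.float64(-24.0)]
```

>>> arm_command(motion=[-1,5.2,-0.1,0,0,0,-4,-1,10.4,-0.6,0,0,0,-8,-1,15.6,-1.5,0,0,0,-12,-1,20.7,-2.8,0,0,0,-16,-1,25.6,-4.5,0,0,0,-20,-1,25.6,-4.5,0,0,0,-20,-1,25.6,-4.5,0,0,0,-20])

```text
t: 14.0
eef_pos: [488.0, -42.8, 65.3]
tcp_rot: [-3.141, -0.0, -0.485]
ft_force: [1.7, 3.8, 1.2]
opening: 0.207
```

```bash
python3 circ.py 4 5
```

```text
t 14.0 theta -117.84 rad 74.66 yaw -27.8 z 65.3 ft tang -0.31 rad -4.18 open 0.2070759566417455 j6 0.26
[-1, 5.2, 0.2, 0, 0, 0, np.float64(-4.0)]
[-1, 10.4, -0.4, 0, 0, 0, np.float64(-8.0)]
[-1, 15.6, -1.3, 0, 0, 0, np.float64(-12.0)]
[-1, 20.7, -2.6, 0, 0, 0, np.float64(-16.0)]
[-1, 25.7, -4.2, 0, 0, 0, np.float64(-20.0)]
```

>>> arm_command(motion=[-1,5.2,-0.3,0,0,0,-4,-1,10.4,-0.9,0,0,0,-8,-1,15.6,-1.8,0,0,0,-12,-1,20.6,-3.1,0,0,0,-16,-1,25.6,-4.8,0,0,0,-20,-1,25.6,-4.8,0,0,0,-20])

```text
t: 14.6
eef_pos: [513.1, -50.6, 65.3]
tcp_rot: [3.142, -0.0, -0.134]
ft_force: [0.4, 1.6, 2.8]
opening: 0.206
```

```bash
python3 circ.py 4 5 74.5
```

```text
t 14.6 theta -97.56 rad 74.45 yaw -7.7 z 65.3 ft tang 0.21 rad -1.60 open 0.2062082741541006 j6 -0.09
[-1, 5.2, -0.1, 0, 0, 0, np.float64(-4.0)]
[-1, 10.4, -0.7, 0, 0, 0, np.float64(-8.0)]
[-1, 15.5, -1.6, 0, 0, 0, np.float64(-12.0)]
[-1, 20.5, -2.9, 0, 0, 0, np.float64(-16.0)]
[-1, 25.5, -4.5, 0, 0, 0, np.float64(-20.0)]
```

>>> arm_command(motion=[-1,5.2,-0.1,0,0,0,-4,-1,10.4,-0.7,0,0,0,-8,-1,15.5,-1.6,0,0,0,-12,-1,20.5,-2.9,0,0,0,-16,-1,25.5,-4.5,0,0,0,-20,-1,25.5,-4.5,0,0,0,-20])

```text
t: 15.2
eef_pos: [538.8, -49.5, 65.3]
tcp_rot: [3.141, -0.0, 0.214]
ft_force: [0.7, -0.3, 3.2]
opening: 0.203
```

```bash
python3 circ.py 4 5 74.5
```

```text
t 15.2 theta -77.66 rad 74.45 yaw 12.3 z 65.3 ft tang 0.64 rad 0.42 open 0.20276721008152657 j6 -0.43
[-1, 5.2, -0.1, 0, 0, 0, np.float64(-4.0)]
[-1, 10.4, -0.7, 0, 0, 0, np.float64(-8.0)]
[-1, 15.5, -1.6, 0, 0, 0, np.float64(-12.0)]
[-1, 20.5, -2.9, 0, 0, 0, np.float64(-16.0)]
[-1, 25.5, -4.5, 0, 0, 0, np.float64(-20.0)]
```

>>> arm_command(motion=[-1,5.2,-0.1,0,0,0,-4,-1,10.4,-0.7,0,0,0,-8,-1,15.5,-1.6,0,0,0,-12,-1,20.5,-2.9,0,0,0,-16,-1,25.5,-4.5,0,0,0,-20,-1,25.5,-4.5,0,0,0,-20])

```text
t: 15.8
eef_pos: [562.9, -39.9, 65.4]
tcp_rot: [3.141, -0.0, 0.562]
ft_force: [0.8, -1.9, 1.7]
opening: 0.204
```

```bash
python3 circ.py 4 5 74.8
```

```text
t 15.8 theta -57.64 rad 74.65 yaw 32.2 z 65.4 ft tang -0.34 rad 2.02 open 0.20351298338519552 j6 -0.75
[-1, 5.2, -0.0, 0, 0, 0, np.float64(-4.0)]
[-1, 10.4, -0.6, 0, 0, 0, np.float64(-8.0)]
[-1, 15.5, -1.5, 0, 0, 0, np.float64(-12.0)]
[-1, 20.6, -2.8, 0, 0, 0, np.float64(-16.0)]
[-1, 25.6, -4.4, 0, 0, 0, np.float64(-20.0)]
```

>>> arm_command(motion=[-1,5.2,0.1,0,0,0,-4,-1,10.4,-0.4,0,0,0,-8,-1,15.5,-1.3,0,0,0,-12,-1,20.6,-2.5,0,0,0,-16,-1,25.6,-4.1,0,0,0,-20,-1,25.6,-4.1,0,0,0,-20])

```text
t: 16.4
eef_pos: [582.2, -22.8, 65.4]
tcp_rot: [3.141, 0.0, 0.911]
ft_force: [2.0, -3.3, 2.4]
opening: 0.207
```

```bash
python3 circ.py 4 5 75
```

```text
t 16.4 theta -37.81 rad 75.03 yaw 52.2 z 65.4 ft tang -1.40 rad 3.64 open 0.20671714187575774 j6 -1.06
[-1, 5.2, -0.2, 0, 0, 0, np.float64(-4.0)]
[-1, 10.4, -0.8, 0, 0, 0, np.float64(-8.0)]
[-1, 15.6, -1.7, 0, 0, 0, np.float64(-12.0)]
[-1, 20.7, -2.9, 0, 0, 0, np.float64(-16.0)]
[-1, 25.7, -4.5, 0, 0, 0, np.float64(-20.0)]
```

>>> arm_command(motion=[-1,5.2,0.2,0,0,0,-4,-1,10.4,-0.4,0,0,0,-8,-1,10.4,-0.4,0,0,0,-8,-1,10.4,-0.4,0,0,0,-8])

```text
t: 16.8
eef_pos: [587.8, -15.0, 65.3]
tcp_rot: [3.141, 0.001, 1.048]
ft_force: [-0.2, -5.4, 2.4]
opening: 0.202
```

```bash
python3 circ.py 4 5 75.4
```

```text
t 16.8 theta -30.46 rad 75.26 yaw 60.1 z 65.3 ft tang -4.75 rad 2.55 open 0.20153915392946692 j6 -1.18
[-1, 5.3, 0.0, 0, 0, 0, np.float64(-4.0)]
[-1, 10.5, -0.5, 0, 0, 0, np.float64(-8.0)]
[-1, 15.7, -1.4, 0, 0, 0, np.float64(-12.0)]
[-1, 20.8, -2.6, 0, 0, 0, np.float64(-16.0)]
[-1, 25.8, -4.2, 0, 0, 0, np.float64(-20.0)]
```

Rise has begun (theta ≈ -38 to -30°). Continue.

>>> arm_command(motion=[-1,5.3,0.1,0,0,0,-4,-1,10.5,-0.4,0,0,0,-8,-1,15.7,-1.3,0,0,0,-12,-1,15.7,-1.3,0,0,0,-12,-1,15.7,-1.3,0,0,0,-12])

```text
t: 17.3
eef_pos: [594.8, -0.1, 65.4]
tcp_rot: [3.141, -0.0, 1.258]
ft_force: [2.6, -1.4, 1.6]
opening: 0.207
```

```bash
python3 circ.py 4 5 75.4
```

```text
t 17.3 theta -17.96 rad 75.57 yaw 72.1 z 65.4 ft tang -0.57 rad 2.90 open 0.20680012599771727 j6 -1.37
[-1, 5.3, -0.3, 0, 0, 0, np.float64(-4.0)]
[-1, 10.5, -0.9, 0, 0, 0, np.float64(-8.0)]
[-1, 15.7, -1.8, 0, 0, 0, np.float64(-12.0)]
[-1, 20.8, -3.1, 0, 0, 0, np.float64(-16.0)]
[-1, 25.8, -4.7, 0, 0, 0, np.float64(-20.0)]
```

>>> arm_command(motion=[-1,5.3,0.1,0,0,0,-4,-1,10.5,-0.5,0,0,0,-8,-1,10.5,-0.5,0,0,0,-8,-1,10.5,-0.5,0,0,0,-8])

```text
t: 17.7
eef_pos: [597.6, 10.3, 65.4]
tcp_rot: [3.141, -0.0, 1.399]
ft_force: [2.3, 0.9, 1.2]
opening: 0.207
```

```bash
python3 circ.py 4 5 75.6;python3 look.py f
```

```text
t 17.7 theta -9.81 rad 75.77 yaw 80.1 z 65.4 ft tang 1.25 rad 2.07 open 0.2073695846797756 j6 -1.49
[-1, 5.3, -0.4, 0, 0, 0, np.float64(-4.0)]
[-1, 10.5, -0.9, 0, 0, 0, np.float64(-8.0)]
[-1, 15.7, -1.8, 0, 0, 0, np.float64(-12.0)]
[-1, 20.8, -3.1, 0, 0, 0, np.float64(-16.0)]
[-1, 25.9, -4.8, 0, 0, 0, np.float64(-20.0)]
17.7 [597.6  10.3  65.4] [ 3.1414e+00 -3.0000e-04  1.3987e+00] [2.25 0.88 1.22] [ 0.    -0.     0.    -0.     0.003 -0.009]
```

View pics/w_f.png

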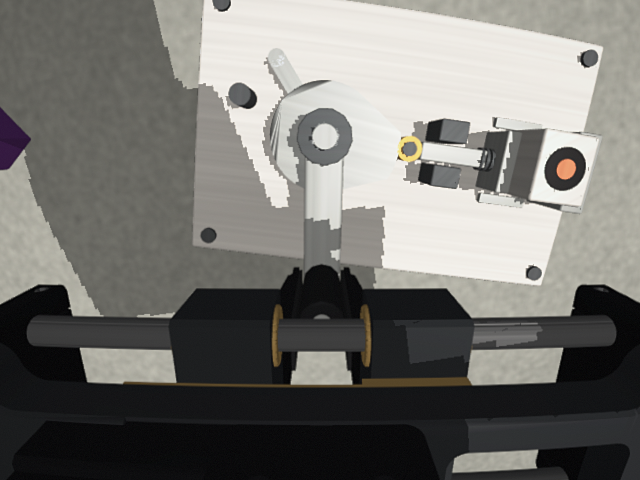

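Run:
```python
from h import *
import pickle
for n,rl,hub in (('e',(386.8,49.3),(390,86.8)),('f',(409.5,149),(325,136)),('d',(322,226.5),(321,266.5))):
    c=pickle.load(open('w_%s.pkl'%n,'rb')); d=np.load('w_%s.npz'%n)
    P=cloud('wrist',d['d'],c); u,v=map(int,map(round,rl)); print(n,'rz',np.median(P[v-3:v+4,u-3:u+4,2]))
    z=30; a=atz('wrist',[rl],32,c)[0]; b=atz('wrist',[hub],60,c)[0]; print(a.round(1),b.round(1),np.hypot(*(a-np.array([522.9,23.2,0]))[:2]))
c=pickle.load(open('w_f.pkl','rb'))
o,p=atz('wrist',[[285,70]],30,c)[0],atz('wrist',[[241,93]],32,c)[0]
for q in (o,p): v=q[:2]-[522.9,23.2]; print(np.hypot(*v),np.degrees(np.arctan2(v[1],v[0])))
im=np.load('w_f.npz')['im']
save('wf_c1.png',cv2.resize(im[100:220,390:610],None,fx=3.6,fy=3.6,interpolation=cv2.INTER_CUBIC))
save('wf_c2.png',cv2.resize(im[30:200,200:440],None,fx=3.3,fy=3.3,interpolation=cv2.INTER_CUBIC))
```

```text
e rz 36.09032151023541
[534.5  58.7  32. ] [522.8  22.8  60. ] 37.3702386219424
f rz 36.18107551411515
[537.2  70.3  32. ] [522.8  24.2  60. ] 49.22770122461387
d rz 36.266778226071665
[533.3  57.5  32. ] [523.2  27.6  60. ] 35.80358302236033
41.4397297726256 -160.2082381835761
50.683185744373596 -128.18813231576226
```

View pics/wf_c1.png

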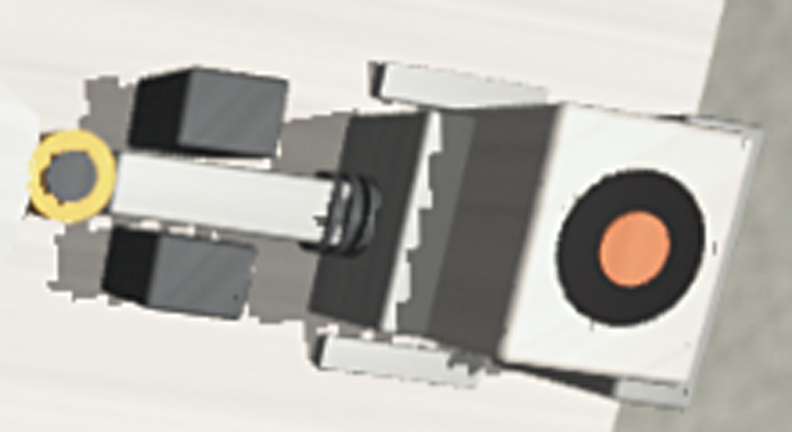

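View pics/wf_c2.png

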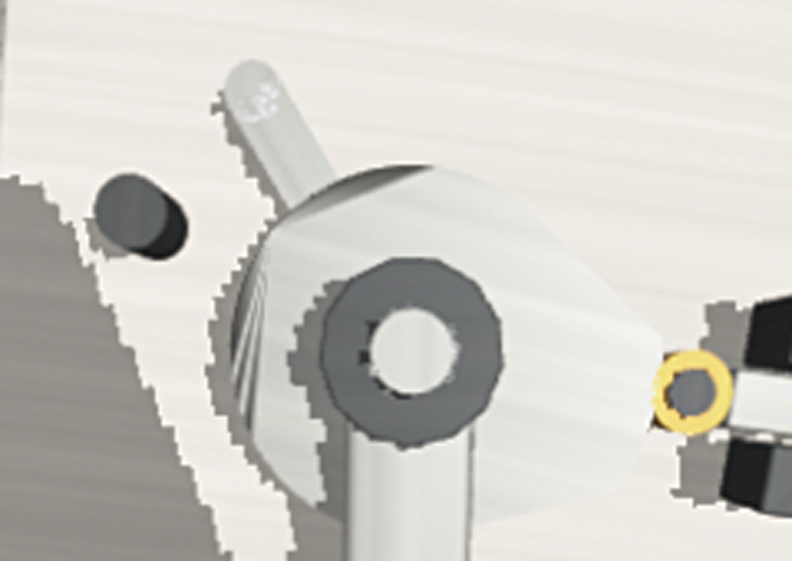

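>>> arm_command(motion=[-1,2.6,0.1,0,0,0,-2,-1,5.3,0,0,0,0,-4,-1,5.3,0,0,0,0,-4,-1,5.3,0,0,0,0,-4,-1,5.3,0,0,0,0,-4])

```text
t: 18.25
eef_pos: [598.4, 15.4, 65.3]
tcp_rot: [-3.142, 0.0, 1.471]
ft_force: [1.4, -1.3, 1.9]
opening: 0.21
```

```bash
python3 circ.py 4 1 75.6
```

```text
t 18.25 theta -5.93 rad 75.92 yaw 84.3 z 65.3 ft tang -1.20 rad 1.50 open 0.20991776686771355 j6 -1.56
[-1, 5.3, -0.5, 0, 0, 0, np.float64(-4.0)]
```

>>> arm_command(motion=[-0.3,0,0,0,0,0,0,0,0,0,0,0,0,0,0.1,0,0,0,0,0,0,0.1,0,0,0,0,0,0,0.1,0,0,-20,0,0,0,0.1,0,0,-50,0,0,0,0.1,0,0,-95,0,0,0,0.1,0,0,-130,0,0,0,0.1,0,20,-130,0,0,0,0.1,0,45,-130,0,0,0,0.1,0,60,-130,0,0,0,0.1,0,60,-130,0,0,0,0.1,0,60,-130,0,0,0])

```text
t: 19.55
eef_pos: [657.6, 9.7, 194.8]
tcp_rot: [-3.14, 0.0, 1.473]
ft_force: [0.4, 0.4, -0.0]
opening: 0.553
```

```bash
python3 look.py g handle pivot;  python3 - <<'E'
from h import *
im=np.load('w_g.npz')['im']
save('wg_c1.png',cv2.resize(im[20:260,220:560],None,fx=2.3,fy=2.3,interpolation=cv2.INTER_CUBIC))
E
```

```text
19.55 [657.6   9.7 194.8] [-3.1404e+00  1.0000e-04  1.4725e+00] [ 0.42  0.39 -0.05] [ 0.002 -0.012  0.013 -0.001 -0.002 -0.001]
handle [([324.5, 158.3], 0.63)]
pivot [([323.8, 59.0], 0.65)]
```

View pics/wg_c1.png

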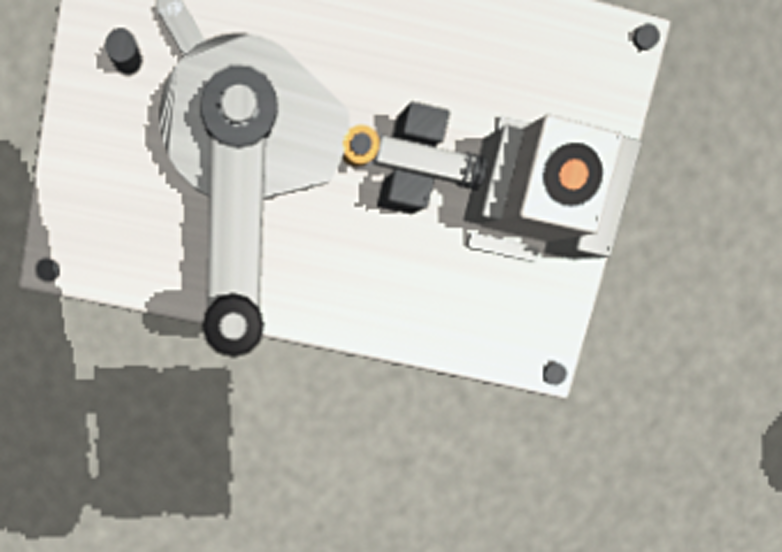

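View pics/w_g.png

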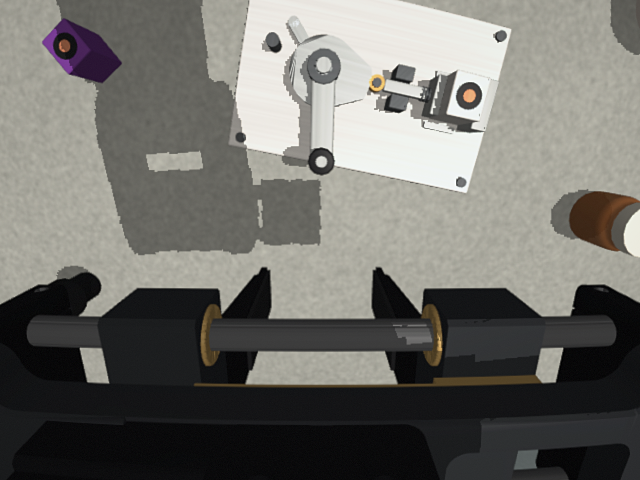

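Run:
```python
from h import *
import pickle
c=pickle.load(open('w_g.pkl','rb'));o=np.array([220,20]);f=lambda x,y:np.array([x,y])/2.3+o-.3
H=atz('wrist',[f(233,325)],104,c)[0];B=atz('wrist',[f(239,104)],60,c)[0];v=H-B
print(H,B,np.hypot(*v[:2]),np.degrees(np.arctan2(v[1],v[0])))
yf=-.294; X=np.array([np.cos(yf),np.sin(yf)]);Y=np.array([-np.sin(yf),np.cos(yf)]);n=np.array([523,23.5])+118*Y
def fx(p,z): q=atz('wrist',[f(*p)],z,c)[0][:2]-[523,23.5]; return (q@X).round(1),(q@Y).round(1)
for nm,p,z in [('sample',(574,174),62),('c1',(545,113),62),('c2',(621,136),62),('c3',(598,233),62),('c4',(520,213),62),('roller',(361,145),36),('anvil back R',(639,139),46),('anvil back L',(609,256),46),('jaw tip',(508,122),42),('jaw lo',(486,224),42)]: print(nm,fx(p,z))
im,d=env.read_camera('wrist'); a=np.load('w_g.npz')['im']; print('diff',np.abs(im.astype(int)-a)[:200].mean(), np.abs(im.astype(int)-a)[:200].max())
print(env.spot_point('wrist','handle')); print(env.state()['t'])
```

```text
[597.03856023  14.46221233 104.        ] [523.19250905  23.88099949  60.        ] 74.44429344146761 -7.268616161919252
sample (np.float64(-1.1), np.float64(121.9))
c1 (np.float64(-18.7), np.float64(106.1))
c2 (np.float64(-17.3), np.float64(135.0))
c3 (np.float64(16.6), np.float64(136.2))
c4 (np.float64(16.0), np.float64(106.2))
roller (np.float64(0.4), np.float64(48.0))
anvil back R (np.float64(-22.1), np.float64(148.7))
anvil back L (np.float64(21.4), np.float64(149.5))
jaw tip (np.float64(-17.9), np.float64(99.5))
jaw lo (np.float64(19.6), np.float64(100.7))
diff 1.0425494791666667 103
[{'location': [321.5, 157.8], 'confidence': 0.71}]
19.8
```

Run:
```python
from h import *
im,d=env.read_camera('scene'); save('scene_end.png',im[150:400,180:530].repeat(2,0).repeat(2,1))
c,_=env.read_camera('wrist'); a=np.load('w_g.npz')['im']; m=np.abs(c.astype(int)-a).max(-1)[:200]>40; print(m.sum())
```

```text
1275
```

View pics/scene_end.png

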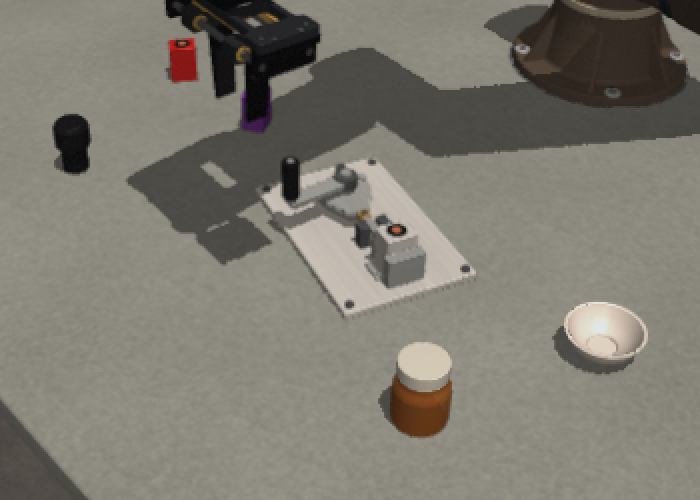

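```bash
python3 look.py h
python3 - <<'E'
from h import *
a=np.load('w_g.npz')['im'];b=np.load('w_h.npz')['im']
g=lambda i:cv2.cvtColor(i,cv2.COLOR_RGB2GRAY)
for n,(r0,r1,c0,c1) in dict(handle=(143,178,303,338),hub=(48,85,303,342),bolt=(172,192,450,472),holder=(65,125,430,492)).items():
    t=g(a)[r0:r1,c0:c1]; m=cv2.matchTemplate(g(b)[r0-8:r1+8,c0-8:c1+8],t,cv2.TM_CCOEFF_NORMED); print(n,np.array(cv2.minMaxLoc(m)[3])-8,m.max())
E
```

```text
19.9 [658.    9.6 195.5] [3.1414e+00 1.0000e-04 1.4726e+00] [ 0.73 -0.34 -0.09] [ 0.     0.001 -0.004 -0.     0.001  0.002]
handle [ 0 -1] 0.99159783
hub [ 0 -1] 0.9649778
bolt [ 0 -1] 0.9696818
holder [ 0 -1] 0.9861144
```

Crank and holder have not moved relative to the plate since I let go; the whole picture shifted by one pixel as the arm settled. I am handing in.

```bash
python3 -c "
from cell import env
print(env.job_done())"
```

```text
the job is handed in; nothing more can be done
None
```

The holder stands in the nest against the anvil, and the crank rests in the dwell by itself. I handed the job in at about 20 s of the 67 s. No verdict was reported.

**What I did:** I gripped the plain aluminium holder across its 36 mm width, set it on the nest floor and let go. I then gripped the crank and turned it about 150° anticlockwise, opened the fingers and backed away.

**Last checks:**
- **Holder:** upright, about 1 mm off the nest's centre across the rails and about +3 to +4 mm along +y. Both are inside the limits.
- **Crank:** it stayed put after release. Pictures 0.35 s apart showed no movement of the crank or holder relative to the plate.
- **Follower:** the roller had moved out about 12 mm and sits on the cam's outer flat. The lug was an estimated 15–20° short of the stop post, so the stop was not touched.
- **Bystanders:** I kept clear of the jar, eyepiece, dish and coloured look-alikes. They looked undisturbed, though I did not measure their final positions.

**What is less certain:**
- **Load peak:** I saw the push rise to about 5 N and then fall to about 1 N, but not the 8–15 N peak. I think it fell between readings, so the dwell rests mainly on the roller, lug and unmoving crank.
- **Jaw force:** I could not measure it directly.
- **Jaw edge:** the measured edge (about 100 mm along +y) fits the jaw pressing the holder only if it was the jaw's back edge, which the picture left unclear.

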